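# Lock the sprung tilt plate level with its crossbar

## Task

Get the tilt stand ready for work: pick up the loose metal crossbar by its black grip block and press the springy tilt plate down with it until the plate lies level, firmly on its stops (over 15 N), then slide the bar under both hooks, centred, and push it firmly home against the hook posts (over 5 N), so that it keeps the plate level when you let go. Press with feeling: never over 30 N on the plate, nor over 40 N on the hooks. Leave the other things on the bench where they are.

Things in the scene. Friction and masses are not known exactly. Their poses are not given: they have to be found in the camera images.
- fixture: Tilt stand, fixed to the bench: grey base plate 250 (x) x 220 (y) x 12 mm. Origin: centre of the base's underside, on the bench. Its x axis points from the free edge of the tilt plate (towards the robot) to the plate's hinge; its y axis runs along the hinge; z up. The hinge line lies at x = +100 mm, height 42 mm.
- tilt_plate: The bare aluminium tilt plate, 200 mm long (x), 120 mm wide (y), 8 mm thick. Origin on the hinge line, in the middle of its width, on the plate's underside; its x axis points from the free edge to the hinge along the plate, so the free edge is at x = -200 mm, and the top face at z = +8 mm. It stands clear of the hooks, passing between them.
- plate_angle (a joint): Angle of the tilt plate (rad): 0 = level, resting on its stops with its top face 50 mm above the bench; at rest its spring holds it at 0.40, free edge towards the robot and up (about 128 mm high). Holding it down by the bar takes about 3 N at first and 8 to 12 N when level (the bar's own weight is part of this); beyond that it bears on hard stops.
- plate_edge (a point): Middle of the plate's free edge, on its top face.
- posts: The upright posts of the two dark steel hooks, fixed on the base, 16 mm wide (y), centred 83 mm either side of the plate's middle line; their faces towards -x, 12 mm behind (+x of) the seat, stop the bar. The push on them can differ by some 7 N from the push felt at the grip; a rise of about 9 N there is a good firm push. Origin as fixture.
- lips: The lips on top of the two posts, 16 mm wide, pointing to the fixture's -x, so that the hooks' slots open towards the plate's free edge. Underside 67.5 mm above the bench (1.5 mm over the bar when the plate is level), no lead-in; they end 14 mm in front (-x) of the seat; top 82 mm. Origin as fixture.
- seat (a point): Where the middle of the bar's underside belongs when home: on the level plate's top face (50 mm above the bench), midway between the hooks, 12 mm in front of (-x of) the faces of the posts, 35 mm in the fixture's -x direction from its origin. Axes as the fixture's.
- bar_grip (a point): Middle of the crossbar's black grip block, 40 mm above the bar's underside. Loose crossbar, about 0.28 kg: flat aluminium bar 200 mm (y) x 24 (x) x 16 high; the block, 22 mm (x) x 44 (y), stands on its middle from 16 to 64 mm above the underside. Grasp the block across x from above. Same either way round. It starts lying on the bench, block up.
- crossbar: The same crossbar; origin at the middle of its underside.
- tape: Bystander: roll of masking tape, ring 100 mm across, 24 mm high, lying flat. Origin: at its underside.
- sander: Bystander: grey and black hand sanding block, 65 x 120 x 30 mm. Origin: at its underside.
- spray_can: Bystander: bare metal can, 66 mm across, 190 mm tall, standing. Origin: at its underside.
- hammer: Bystander: hand hammer lying down. Origin: at its underside.
- screwdriver: Bystander: screwdriver lying down. Origin: at its underside.
- wrench: Bystander: wrench lying down. Origin: at its underside.
- cup: Bystander: open steel cup, 76 mm across, 90 mm tall. Origin: at its underside.

How it is judged (in metres and radians):
On the way, in this order (a step that is already met when the one before it is completed fails the run):
1. the crossbar is picked up off the bench (height (world z) of bar_grip above 0.07 m), for 0.1 s.
2. the tilt plate is pressed down level, firmly on its stops, with the bar (value of joint plate_angle below 0.03 rad and contact force between crossbar and tilt_plate above 15 N), for 0.2 s.
3. the bar is pushed firmly home against the posts, the plate level (value of joint plate_angle below 0.03 rad and contact force between crossbar and posts above 5 N), for 0.15 s.
At the end, for the whole second after the job is handed in: The tilt plate is level (within 0.035 rad, 2 degrees) and still, held by the crossbar alone: the bar lies under both hooks, within 4 mm of fully home against the posts, centred within 15 mm, parallel to the hinge within 0.1 rad, upright within 0.1 rad and at the level plate's height within 7 mm (value of joint plate_angle below 0.035 rad and x of bar_grip in the frame of seat between -0.004 and 0.008 m and y of bar_grip in the frame of seat between -0.015 and 0.015 m and z of bar_grip in the frame of seat between 0.033 and 0.047 m and angle between the y axis of bar_grip and the y axis of seat, either way round below 0.1 rad and angle between bar_grip's own z axis and vertical below 0.1 rad and linear speed of tilt_plate below 0.01 m/s); the robot touches nothing.
It fails at once if the tilt plate is pushed with more than 30 N (contact force between anything else and tilt_plate above 30 N).
It fails at once if the hook posts are pushed with more than 40 N (contact force between anything else and posts above 40 N).
It fails at once if the hook lips are pushed with more than 40 N (contact force between anything else and lips above 40 N).
It fails at once if another thing on the bench is moved by more than 30 mm (distance of any of tape, sander, spray_can, hammer, screwdriver, wrench, cup from where it was at the start of the episode above 0.03 m).
It also fails if it takes over 72 s, if anything falls off the work surface, if the arm or the gripper's body presses on something with over 40 N, if the wrist force passes 120 N, or if a joint passes its speed limit or range.

## Robot

A 6-joint arm with a two-finger parallel gripper is mounted at the origin on the work surface. World frame = base frame: x ahead of the robot, y to its left, z up, the work surface at z = 0. Lengths are in m, angles in degrees, forces in N, time in s.
With the tool pointing down it reaches from about 0.25 to 0.725 m from the base axis. Payload 9.7 kg.
Tool frame: the origin (TCP) lies midway between the tips of the shut fingers; the grasp point (between the pads) lies 19 mm behind it; z points along the fingers, x is the direction in which the jaws open and shut, and the axes are right-handed (so a half turn about z gives the same grasp; the last joint's range is limited). The gripper opens to 85 mm and grips with 20 to 120 N. Pads are 22 mm wide; open, the fingers measure 114 mm over their backs; the gripper's body (76 mm by 85 mm) begins 54 mm behind the grasp point. The pads swing forward as they close: fully open they stand 13 mm farther back than shut.
Start: joints at [-67.151, 4.979, 10.078, 95.1, 0, 90], TCP at [0.214, -0.507, 0.231] pointing down, gripper open.
Joint ranges: [-179.16, 179.16], [-48.56, 103.87], [-65.8, 70.77], [-126.05, 130.52], [-82.76, 87.17], [-180, 180]. Speed limits (degrees/s): [127.2, 127.2, 147.25, 180, 180, 180].

## Interface

Orientations are given as [roll, pitch, yaw] about the fixed x, y, z axes, in that order (R = Rz(yaw) Ry(pitch) Rx(roll)).
In Python, from workcell import bot, optics gives the robot as it stands.
- The arm moves only by the shell command python3 -m creep 'ROWS' [FORCE]. ROWS is JSON, a list of rows, each a list of 7 numbers: the shift along the tool's x, y, z in m, then the turn, a rotation vector about the tool's x, y, z in rad, then the opening, from 0 (shut) to 1 (fully open). A call has 1 to 8 rows; each row is the pose to reach, as a shift and turn from the pose commanded when the call began, along the tool's axes at that moment; what a row does not reach only later rows make up. A row lasts 1/10 s, in which the tool goes at most 50 mm and 8.59 degrees, less where a joint would pass 70% of its speed; a pose out of reach is approached as far as the arm can. A call with a gripper value outside its range is refused whole. The fingers move at their own pace and stop on an object; FORCE is the grip in N (left out, the last holds). Time passes only in rows, so rows that repeat a pose let the fingers close. It gives the time, the measured TCP pose, the force and the opening at its end, in the units of the state.
- bot.get_obs(): the state, without advancing time (a new reading comes with each control period).
- optics.camera(name): name is "scene" or "top" or "wrist"; returns the picture (420x560x3 uint8, red, green, blue); there is no depth.
- optics.camera_params(name): a dict with "camera_matrix" (3x3 intrinsics, pixels), "R" (3x3) and "t" (3): a world point X has camera coordinates R X + t; the wrist camera has in their place "mount" (4x4, takes a point from camera to tool coordinates, whose origin is the TCP and whose axes are the tool frame's). Camera axes: x right, y down, z forward; pixel columns grow to the right and rows downward; lengths in m; the calibration is good to about 2 mm. A picture is of the moment at which its call begins: read the wrist's pose just before it. camera_params takes no time and is no camera call.
- bot.job_done(): hands the job in, once; it reports no verdict.
The state is a dict: "time": time; "q": joint angles; "qd": joint speeds; "joint_efforts": joint torques, N m; "ee_pos": TCP position; "tcp_rot": TCP orientation; "wrist_force": force on the tool from outside, world axes, zero at the start; "torque": the same for the moment, N m; "opening": finger opening in m.
Only numpy, scipy, OpenCV 4.12 (cv2) and the standard library are available. Lean on these libraries where they do the work, as an engineer would, in place of code of your own. Each camera call takes 0.05 s, during which the arm holds its last target.

## Working session

There is one attempt and no reset: what is moved stays moved. The work goes in short steps, Python scripts to look and compute and a shell command to move; the robot and the scene stay as the last step left them, time stands still between calls to the robot, and variables do not carry over. Pictures are saved under pics/ and viewed, and the job is handed in when it is done.

```bash
ls; mkdir -p pics; python3 - <<'E'
from workcell import bot, optics
import cv2
o=bot.get_obs(); print(o)
for n in ("scene","top","wrist"):
    im=optics.camera(n); cv2.imwrite(f"pics/{n}0.png",im[:,:,::-1])
    print(n,optics.camera_params(n))
E
```

```text
pics
{'time': 0.0, 'q': array([-6.71513910e+01,  5.01348829e+00,  1.00333970e+01,  9.50993708e+01,
       -5.77884056e-04,  9.00007222e+01]), 'qd': array([ 0.01161255,  0.06644515,  0.05762813,  0.00450146, -0.09203722,
       -0.08404134]), 'joint_efforts': array([ 1.94896602e-03, -5.20393324e+01,  4.64803183e+01,  1.64656638e-02,
        5.09144240e-05, -2.39189353e-05]), 'ee_pos': array([ 0.21347111, -0.50663152,  0.23055069]), 'tcp_rot': array([ 1.79999421e+02,  7.94621239e-02, -6.71521132e+01]), 'wrist_force': array([0.68772311, 0.19444228, 0.17558787]), 'torque': array([ 0.00845595, -0.03419158,  0.02395621]), 'opening': 0.08531042407876181}
scene {'camera_matrix': array([[467.0893671 ,   0.        , 273.9310812 ],
       [  0.        , 467.0893671 , 211.96723539],
       [  0.        ,   0.        ,   1.        ]]), 'R': array([[ 0.42942376,  0.9030973 ,  0.00323964],
       [ 0.54124578, -0.25448802, -0.80142926],
       [-0.72294415,  0.34590621, -0.5980808 ]]), 't': array([-0.20145296, -0.25560437,  1.56622378])}
top {'camera_matrix': array([[534.00684126,   0.        , 277.16457701],
       [  0.        , 534.00684126, 210.20189768],
       [  0.        ,   0.        ,   1.        ]]), 'R': array([[-0.01271533, -0.99984522,  0.01215934],
       [-0.99172772,  0.0110569 , -0.12788224],
       [ 0.127728  , -0.01368482, -0.99171482]]), 't': array([-0.04323174,  0.57207068,  1.39527248])}
wrist {'camera_matrix': array([[303.44847618,   0.        , 278.79860703],
       [  0.        , 303.44847618, 209.60717133],
       [  0.        ,   0.        ,   1.        ]]), 'mount': array([[ 9.99999913e-01,  2.05115573e-04,  3.64441668e-04,
         3.25297597e-04],
       [-2.94686203e-04,  9.63956109e-01,  2.66061145e-01,
        -6.69073534e-02],
       [-2.96732489e-04, -2.66061229e-01,  9.63956085e-01,
        -1.42718562e-01],
       [ 0.00000000e+00,  0.00000000e+00,  0.00000000e+00,
         1.00000000e+00]])}
```

View pics/top0.png

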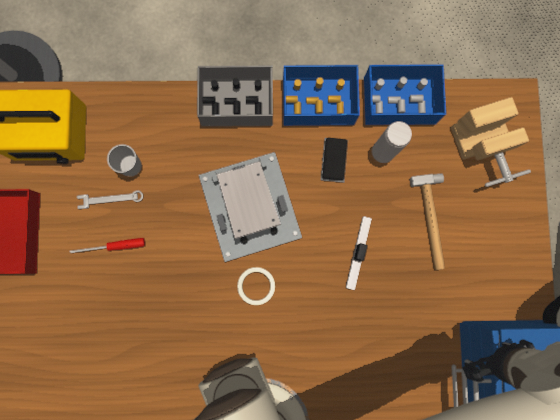

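View pics/scene0.png

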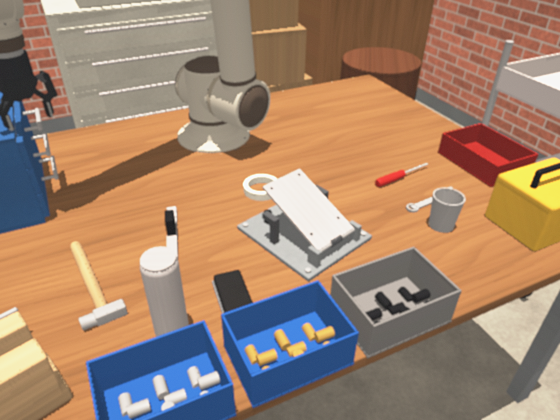

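View pics/wrist0.png

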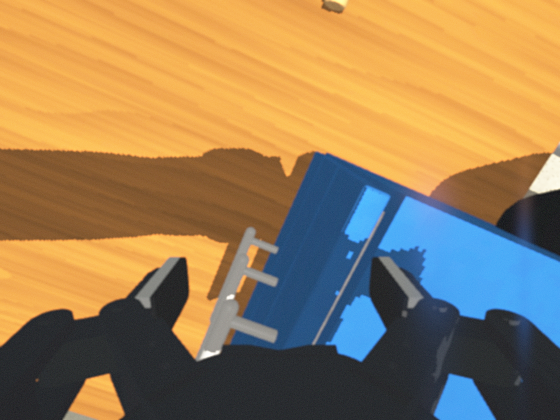

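The top view shows the bar from (367,218) to (350,289) with its block near (360,253). The stand's base corners are near (200,178), (274,154), (300,238) and (226,260). The tape is at (256,286) and the can at about (390,145). Next I'll measure these.

```bash
python3 - <<'E'
import cv2
im=cv2.imread("pics/top0.png")
a=cv2.resize(im[140:275,190:315],None,fx=4.4,fy=4.4,interpolation=cv2.INTER_CUBIC); cv2.imwrite("pics/c1.png",a)
a=cv2.resize(im[205:300,320:400],None,fx=6,fy=6,interpolation=cv2.INTER_CUBIC); cv2.imwrite("pics/c2.png",a)
E
```

```text
(no output)
```

View pics/c1.png

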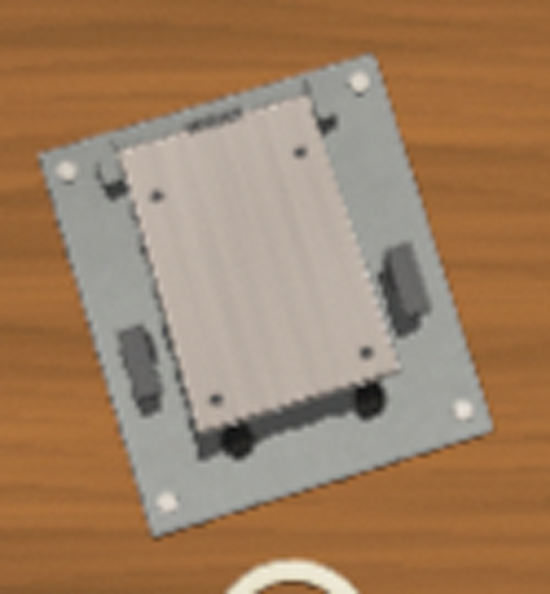

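View pics/c2.png

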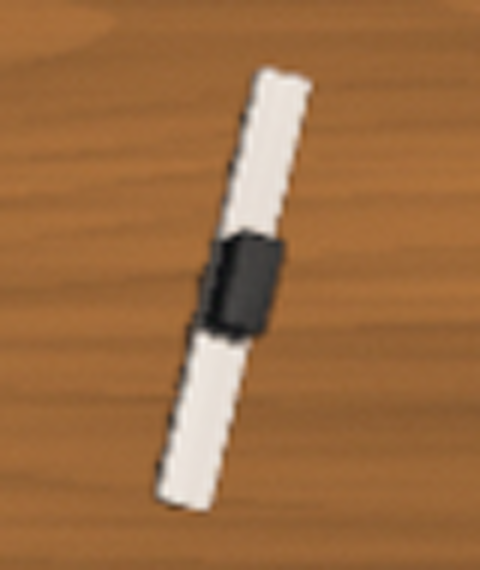

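```bash
cat > h.py <<'E'
import numpy as np, cv2
from workcell import bot, optics
def ray(n,uv,z,P=None):
    p=P or optics.camera_params(n); K=p["camera_matrix"];R=p["R"];t=p["t"]
    uv=np.atleast_2d(uv).astype(float)
    d=np.c_[uv,np.ones(len(uv))]@np.linalg.inv(K).T@R
    c=-R.T@t
    return c+d*((z-c[2])/d[:,2])[:,None]
def proj(n,X):
    p=optics.camera_params(n); X=np.atleast_2d(X)
    c=X@p["R"].T+p["t"]; q=c@p["camera_matrix"].T
    return q[:,:2]/q[:,2:]
def Rx(a): c,s=np.cos(a),np.sin(a);return np.array([[1,0,0],[0,c,-s],[0,s,c]])
def Ry(a): c,s=np.cos(a),np.sin(a);return np.array([[c,0,s],[0,1,0],[-s,0,c]])
def Rz(a): c,s=np.cos(a),np.sin(a);return np.array([[c,-s,0],[s,c,0],[0,0,1]])
def rot(r): r=np.radians(r); return Rz(r[2])@Ry(r[1])@Rx(r[0])
def wristP(o=None):
    o=o or bot.get_obs(); p=optics.camera_params("wrist"); T=np.eye(4);T[:3,:3]=rot(o["tcp_rot"]);T[:3,3]=o["ee_pos"]
    M=np.linalg.inv(T@p["mount"]); return dict(camera_matrix=p["camera_matrix"],R=M[:3,:3],t=M[:3,3])
def to_tool(p,yaw_deg=None):
    from scipy.spatial.transform import Rotation as Ro
    o=bot.get_obs(); A=rot(o["tcp_rot"]); s=A.T@(np.array(p)-o["ee_pos"])
    w=None
    if yaw_deg is not None:
        w=Ro.from_matrix(A.T@rot([180,0,yaw_deg])).as_rotvec()
    return s,w
E
python3 - <<'E'
from h import *
im=cv2.imread("pics/top0.png")
hsv=cv2.cvtColor(im,cv2.COLOR_BGR2HSV).astype(int)
def rect(m,box,z,name):
    M=np.zeros(m.shape,np.uint8);x0,y0,x1,y1=box;M[y0:y1,x0:x1]=m[y0:y1,x0:x1]
    cs,_=cv2.findContours(M,0,cv2.CHAIN_APPROX_NONE)
    c=max(cs,key=cv2.contourArea)
    if name=="bar": c=np.vstack([k for k in cs if cv2.contourArea(k)>20])
    w=ray("top",c[:,0],z)[:,:2]*1000
    r=cv2.minAreaRect(w.astype(np.float32)); print(name,r); return r
br=(hsv[...,1]<70).astype(np.uint8)*255
rect(br,(190,145,310,265),0.012,"base")
wh=((hsv[...,2]>170)&(hsv[...,1]<60)).astype(np.uint8)*255
rect(wh,(340,210,380,295),0.016,"bar")
dk=((hsv[...,2]<75)).astype(np.uint8)*255
rect(dk,(345,235,372,270),0.064,"blk")
c=np.array([[40,156],[372,56],[493,430],[155,536]])/4.4+[190,140]-.4
w=ray("top",c,0.012);print(w, w.mean(0),[np.linalg.norm(w[i]-w[i-1]) for i in range(4)])
b=np.array([[262,68],[311,82],[210,510],[158,495]])/6+[320,205]-.4
w=ray("top",b,0.016);print(w, w.mean(0),[np.linalg.norm(w[i]-w[i-1]) for i in range(4)])
print(np.degrees(np.arctan2(*(w[0]+w[1]-w[2]-w[3])[:2])))
E
```

```text
base ((587.64306640625, 24.692581176757812), (249.780517578125, 220.06045532226562), 16.648605346679688)
bar ((456.8601379394531, -268.65185546875), (23.719778060913086, 200.26702880859375), 74.78524780273438)
blk ((455.29119873046875, -263.39788818359375), (27.164058685302734, 45.91194534301758), 74.19602966308594)
[[ 0.67450265  0.16398367  0.012     ]
 [ 0.73632503 -0.04409894  0.012     ]
 [ 0.49979638 -0.11587707  0.012     ]
 [ 0.43725998  0.09230103  0.012     ]] [0.58697101 0.02407717 0.012     ] [np.float64(0.24783560372218172), np.float64(0.21707229135885578), np.float64(0.24717989626982248), np.float64(0.21736816923996616)]
[[ 0.55586681 -0.28463741  0.016     ]
 [ 0.5492216  -0.30670068  0.016     ]
 [ 0.35775929 -0.2547827   0.016     ]
 [ 0.36467732 -0.23175504  0.016     ]] [ 0.45688126 -0.26946896  0.016     ] [np.float64(0.1983682510100592), np.float64(0.02304227444340411), np.float64(0.19837664948375053), np.float64(0.024044380615223297)]
105.31652845910396
```

```bash
python3 - <<'E'
from h import *
print(to_tool([0.4569,-0.2687,0.15],74.8))
E
```

```text
(array([-0.12470931, -0.31670181,  0.08086056]), array([-1.28954619e-03,  4.53405434e-04, -2.47750886e+00]))
```

```bash
python3 -m creep '[[-0.125,-0.317,0.081,0,0,-2.478,1],[-0.125,-0.317,0.081,0,0,-2.478,1],[-0.125,-0.317,0.081,0,0,-2.478,1],[-0.125,-0.317,0.081,0,0,-2.478,1],[-0.125,-0.317,0.081,0,0,-2.478,1],[-0.125,-0.317,0.081,0,0,-2.478,1],[-0.125,-0.317,0.081,0,0,-2.478,1],[-0.125,-0.317,0.081,0,0,-2.478,1]]' 40; python3 - <<'E'
from h import *
print(bot.get_obs()["q"],to_tool([0.4569,-0.2687,0.15],74.8))
E
```

```text
time: 0.95
ee_pos: [0.4596, -0.2643, 0.1481]
tcp_rot: [-179.9, 0.1, 2.3]
wrist_force: [-1.0, -1.2, 0.2]
opening: 0.0855
[-2.99412098e+01  1.53677038e+00 -2.72913120e+00  8.58890655e+01
  6.39729473e-02  5.77886325e+01] (array([-0.00283115,  0.00425701, -0.00194581]), array([-3.13059928e-03, -4.96122371e-05, -1.26588511e+00]))
```

```bash
python3 -m creep '[[-0.001,0.001,0,0,0,-1.266,1],[-0.001,0.001,0,0,0,-1.266,1],[-0.001,0.001,0,0,0,-1.266,1],[-0.001,0.001,0,0,0,-1.266,1],[-0.001,0.001,0,0,0,-1.266,1],[-0.001,0.001,0,0,0,-1.266,1],[-0.001,0.001,0,0,0,-1.266,1],[-0.001,0.001,0,0,0,-1.266,1]]' ; python3 -m creep '[[0,0,0,0,0,-0.04,1],[0,0,0,0,0,-0.04,1],[0,0,0,0,0,-0.04,1]]';python3 - <<'E'
from h import *
print(to_tool([0.4569,-0.2687,0.15],74.8))
o=bot.get_obs();P=wristP(o);im=optics.camera("wrist");cv2.imwrite("pics/w1.png",im[:,:,::-1])
import json;json.dump({k:v.tolist() for k,v in P.items()},open("w1.json","w"))
print(o)
E
```

```text
time: 1.75
ee_pos: [0.4561, -0.2695, 0.15]
tcp_rot: [-180.0, -0.0, 70.7]
wrist_force: [0.3, -0.3, 1.2]
opening: 0.0856
time: 2.05
ee_pos: [0.4561, -0.2695, 0.1501]
tcp_rot: [-180.0, -0.0, 72.6]
wrist_force: [-0.1, 0.3, 0.3]
opening: 0.0854
(array([1.02064225e-03, 5.25511942e-04, 8.17525533e-05]), array([-4.03548008e-04, -9.45604981e-05, -3.90584002e-02]))
{'time': 2.05, 'q': array([-3.05796286e+01,  1.34993776e+00, -2.69677184e+00,  8.59770326e+01,
       -4.44645177e-04, -1.31417470e+01]), 'qd': array([ 0.04120979, -0.01075848,  0.01480334,  0.02619704, -0.02723809,
        0.03629667]), 'joint_efforts': array([-6.95154176e-05, -4.85680926e+01,  4.70615566e+01,  5.33273313e-03,
       -1.14957638e-04, -1.04817445e-01]), 'ee_pos': array([ 0.45609281, -0.26951627,  0.15008188]), 'tcp_rot': array([-1.79976778e+02, -4.96505095e-03,  7.25621175e+01]), 'wrist_force': array([-0.14578103,  0.29463217,  0.25278485]), 'torque': array([-0.0543274 ,  0.01599876,  0.00931241]), 'opening': 0.08544845901951756}
```

View pics/w1.png

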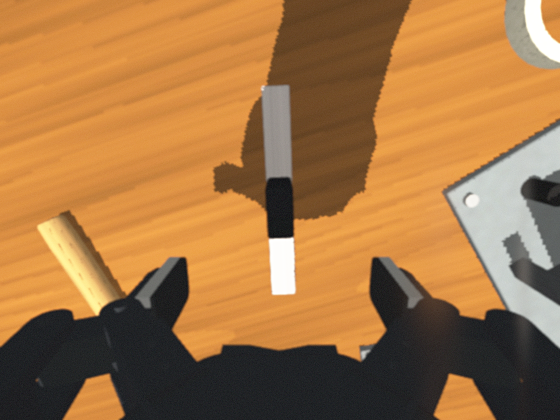

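The wrist view shows the bar between the jaws, running from (277,86) to (283,293), with the block at (280,208). I'll check this against the top-view fix.

```bash
python3 - <<'E'
from h import *
import json
P={k:np.array(v) for k,v in json.load(open("w1.json")).items()}
w=ray("wrist",[[276.3,86.5],[283.3,293.5]],0.016,P); d=w[0]-w[1]
print(w,w.mean(0),np.linalg.norm(d),np.degrees(np.arctan2(d[1],d[0])))
print(ray("wrist",[[280,208]],0.05,P))
E
```

```text
[[ 0.36017119 -0.24221371  0.016     ]
 [ 0.55102142 -0.29503559  0.016     ]] [ 0.45559631 -0.26862465  0.016     ] 0.19802514664414053 164.52943367544316
[[ 0.45452846 -0.26855371  0.05      ]]
```

```bash
python3 -m creep '[[0.001,0,0,0,0,-0.036,1],[0.001,0,0.04,0,0,-0.036,1],[0.001,0,0.08,0,0,-0.036,1],[0.001,0,0.11,0,0,-0.036,1],[0.001,0,0.127,0,0,-0.036,1],[0.001,0,0.127,0,0,-0.036,1],[0.001,0,0.127,0,0,-0.036,1]]' 
python3 - <<'E'
from workcell import optics; import cv2
cv2.imwrite("pics/w2.png",optics.camera("wrist")[:,:,::-1])
E
```

```text
time: 2.8
ee_pos: [0.4566, -0.2687, 0.0238]
tcp_rot: [180.0, 0.0, 74.7]
wrist_force: [-0.0, -0.2, 0.9]
opening: 0.0855
```

View pics/w2.png

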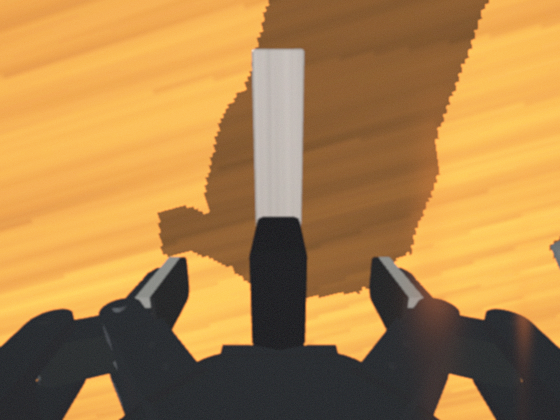

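The block (columns 250–306) is centred between the fingers (187 and 372) and the bar is aligned with the tool. I'll close the gripper. Grip 60 N.

```bash
python3 -m creep '[[0,0,-0.001,0,0,0,0],[0,0,-0.001,0,0,0,0],[0,0,-0.001,0,0,0,0],[0,0,-0.001,0,0,0,0],[0,0,-0.001,0,0,0,0],[0,0,-0.001,0,0,0,0],[0,0,-0.001,0,0,0,0],[0,0,-0.001,0,0,0,0]]' 60;  python3 -m creep '[[0,0,0,0,0,0,0],[0,0,0,0,0,0,0],[0,0,-0.02,0,0,0,0],[0,0,-0.06,0,0,0,0],[0,0,-0.1,0,0,0,0],[0,0,-0.14,0,0,0,0],[0,0,-0.18,0,0,0,0],[0,0,-0.18,0,0,0,0]]'; python3 - <<'E'
from h import *
cv2.imwrite("pics/w3.png",optics.camera("wrist")[:,:,::-1])
f=16.65; c=np.array([.5876,.0247,0])+Rz(np.radians(f))@[-.073,0,0]
print(c,to_tool([c[0],c[1],0.2],f)); print(bot.get_obs())
E
```

```text
time: 3.65
ee_pos: [0.4566, -0.2688, 0.0246]
tcp_rot: [180.0, 0.0, 74.7]
wrist_force: [-0.9, -1.7, 5.6]
opening: 0.0216
time: 4.45
ee_pos: [0.4579, -0.2693, 0.2093]
tcp_rot: [179.6, 0.1, 74.7]
wrist_force: [0.0, 0.9, -2.5]
opening: 0.0215
[0.51766068 0.00378371 0.        ] (array([ 0.27905255, -0.01373302,  0.00594632]), array([ 0.00339502, -0.0010501 ,  1.01347008]))
{'time': 4.5, 'q': array([-3.04706312e+01,  1.64401467e+00,  3.79619597e+00,  9.19575032e+01,
        1.13666577e-02, -1.51882282e+01]), 'qd': array([-0.05497005,  1.34092985, -4.52584266, -1.77960535, -0.0781375 ,
        0.02990492]), 'joint_efforts': array([-1.04528959e-02, -5.29305518e+01,  5.15914714e+01,  7.44226836e-01,
       -2.87806070e-03, -1.49810080e-05]), 'ee_pos': array([ 0.45733802, -0.26901141,  0.20618701]), 'tcp_rot': array([1.79809144e+02, 4.00342294e-02, 7.47175495e+01]), 'wrist_force': array([-0.73409478, -0.30028972, -3.04708585]), 'torque': array([0.03059472, 0.05017536, 0.00781809]), 'opening': 0.02143596842682376}
```

View pics/w3.png

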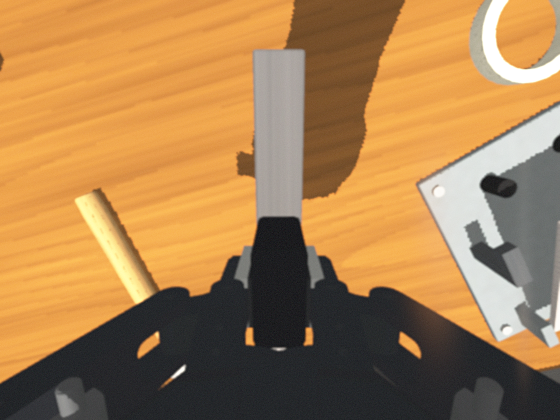

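The bar is held squarely, with its end at (279,50), and the load on the wrist is about 3 N. I'll carry it to above the press point.

```bash
python3 -m creep '[[0.035,-0.002,0.002,0,0,0.127,0],[0.07,-0.004,0.004,0,0,0.253,0],[0.105,-0.006,0.006,0,0,0.38,0],[0.14,-0.008,0.006,0,0,0.506,0],[0.175,-0.01,0.006,0,0,0.633,0],[0.21,-0.011,0.006,0,0,0.76,0],[0.245,-0.013,0.006,0,0,0.887,0],[0.279,-0.0137,0.006,0,0,1.013,0]]'; python3 - <<'E'
from h import *
optics.camera("wrist");optics.camera("wrist");optics.camera("wrist")
cv2.imwrite("pics/s4.png",optics.camera("scene")[:,:,::-1])
cv2.imwrite("pics/t4.png",optics.camera("top")[:,:,::-1])
f=16.65; c=np.array([.5876,.0247,0])+Rz(np.radians(f))@[-.073,0,0]
print(c,to_tool([c[0],c[1],0.2],f)); print(bot.get_obs()['wrist_force'],bot.get_obs()['ee_pos'])
o=bot.get_obs();P=wristP(o);im=optics.camera("wrist");cv2.imwrite("pics/w4.png",im[:,:,::-1])
import json;json.dump({k:v.tolist() for k,v in P.items()},open("w4.json","w"))
E
```

```text
time: 5.3
ee_pos: [0.5161, 0.0057, 0.196]
tcp_rot: [-179.9, 0.2, 16.4]
wrist_force: [0.7, -0.7, -2.3]
opening: 0.0213
[0.51766068 0.00378371 0.        ] (array([ 0.00129567,  0.00072161, -0.00338228]), array([-0.00058193,  0.00263941,  0.00236977]))
[ 0.12295388  0.45032868 -3.66166404] [0.5162027  0.0040997  0.19662158]
```

View pics/w4.png

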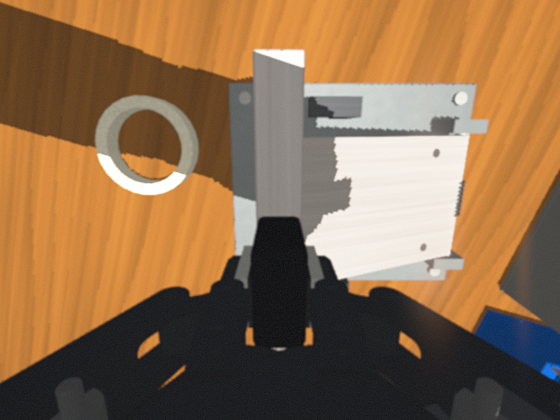

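View pics/s4.png

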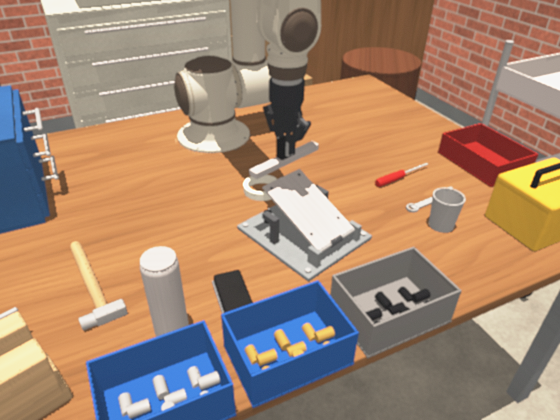

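Wrist view: the bar lies across the plate near its free edge. Two base corners show at (230,85) and (476,84), with screws at (245,98) and (460,98). I'll check these against the stand pose.

```bash
python3 - <<'E'
from h import *
import json
P={k:np.array(v) for k,v in json.load(open("w4.json")).items()}
w=ray("wrist",[[230,85],[476,84],[245,98],[460,98]],0.012,P)
R=Rz(np.radians(16.65))
print((w-[.5876,.0247,0])@R)
# hook inner/top: lip corners (left end x~305..361, rows 97,117) at z .082
w=ray("wrist",[[361,97],[361,117]],0.082,P); print((w-[.5876,.0247,0])@R)
im=cv2.imread("pics/t4.png");cv2.imwrite("pics/t4c.png",cv2.resize(im[140:275,190:315],None,fx=4.4,fy=4.4,interpolation=cv2.INTER_CUBIC))
E
```

```text
[[-0.12446635  0.10712601  0.012     ]
 [ 0.12241652  0.10865316  0.012     ]
 [-0.10971134  0.09485107  0.012     ]
 [ 0.10852112  0.09539275  0.012     ]]
[[-0.00962403  0.09002394  0.082     ]
 [-0.00848347  0.07476224  0.082     ]]
```

View pics/t4c.png

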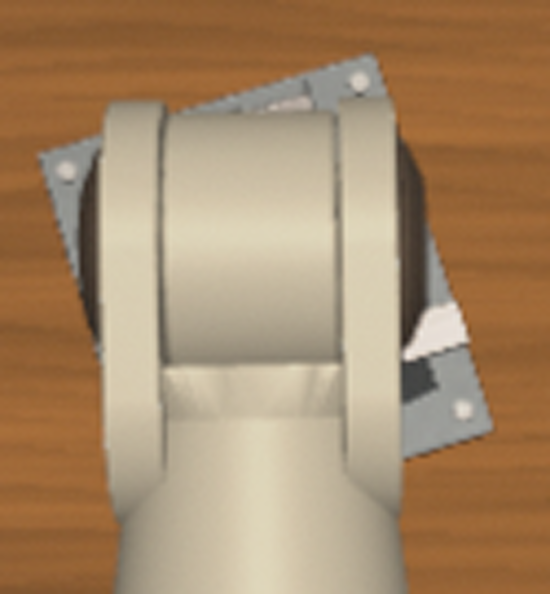

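Agrees within 1–2 mm. Now the descent.

```bash
python3 -m creep '[[0.001,0.0005,0.02,0,0.002,0.002,0],[0.001,0.0005,0.035,0,0.002,0.002,0],[0.001,0.0005,0.042,0,0.002,0.002,0],[0.001,0.0005,0.047,0,0.002,0.002,0],[0.001,0.0005,0.052,0,0.002,0.002,0],[0.001,0.0005,0.057,0,0.002,0.002,0],[0.001,0.0005,0.062,0,0.002,0.002,0],[0.001,0.0005,0.067,0,0.002,0.002,0]]'; python3 -m creep '[[0,0,0.006,0,0,0,0],[0,0,0.012,0,0,0,0],[0,0,0.018,0,0,0,0],[0,0,0.024,0,0,0,0],[0,0,0.027,0,0,0,0],[0,0,0.03,0,0,0,0],[0,0,0.03,0,0,0,0]]'
```

```text
time: 6.4
ee_pos: [0.5182, 0.0039, 0.1313]
tcp_rot: [180.0, -0.2, 16.6]
wrist_force: [-1.1, -0.3, 1.3]
opening: 0.0213
time: 7.1
ee_pos: [0.5179, 0.004, 0.101]
tcp_rot: [-180.0, -0.1, 16.6]
wrist_force: [-2.0, -0.9, 4.2]
opening: 0.0214
```

```bash
python3 -m creep '[[0,0,0.004,0,0,0,0],[0,0,0.008,0,0,0,0],[0,0,0.012,0,0,0,0],[0,0,0.016,0,0,0,0],[0,0,0.019,0,0,0,0],[0,0,0.021,0,0,0,0],[0,0,0.021,0,0,0,0]]'; python3 -m creep '[[0,0,0.0007,0,0,0,0],[0,0,0.0014,0,0,0,0],[0,0,0.002,0,0,0,0],[0,0,0.002,0,0,0,0]]'; python3 - <<'E'
from h import *
print(bot.get_obs()['wrist_force'],bot.get_obs()['torque'])
cv2.imwrite("pics/s5.png",optics.camera("scene")[:,:,::-1])
E
```

```text
time: 7.8
ee_pos: [0.5178, 0.0039, 0.0799]
tcp_rot: [-180.0, -0.1, 16.6]
wrist_force: [-5.5, -1.0, 4.8]
opening: 0.0215
time: 8.2
ee_pos: [0.518, 0.0039, 0.0784]
tcp_rot: [-180.0, -0.1, 16.6]
wrist_force: [-3.9, -0.8, 5.5]
opening: 0.0217
[-3.8891936  -0.8467566   5.50013189] [-0.35882612  1.16060082 -0.04760934]
```

View pics/s5.png

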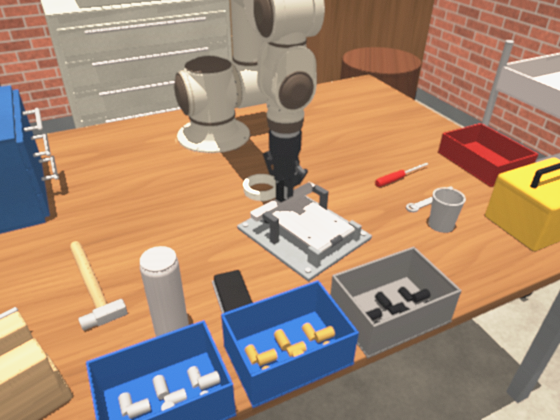

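The plate is almost level, with the bar in front of the hooks at about (285,205). I'll press on in small steps.

```bash
python3 -m creep '[[0,0,0.0005,0,0,0,0],[0,0,0.001,0,0,0,0],[0,0,0.0015,0,0,0,0],[0,0,0.002,0,0,0,0],[0,0,0.002,0,0,0,0]]'; python3 -m creep '[[0,0,0.0005,0,0,0,0],[0,0,0.001,0,0,0,0],[0,0,0.001,0,0,0,0]]'
```

```text
time: 8.75
ee_pos: [0.5179, 0.0039, 0.0763]
tcp_rot: [180.0, -0.1, 16.6]
wrist_force: [-4.7, -2.1, 6.1]
opening: 0.0212
time: 9.05
ee_pos: [0.518, 0.0039, 0.0754]
tcp_rot: [180.0, -0.1, 16.6]
wrist_force: [-4.8, -2.9, 5.5]
opening: 0.0211
```

```bash
python3 -m creep '[[0,0,0.0005,0,0,0,0],[0,0,0.0005,0,0,0,0]]'
```

```text
time: 9.25
ee_pos: [0.5179, 0.0039, 0.075]
tcp_rot: [-180.0, -0.1, 16.6]
wrist_force: [-5.4, -2.1, 5.3]
opening: 0.021
```

```bash
python3 -m creep '[[0,0,0.0005,0,0,0,0],[0,0,0.0005,0,0,0,0]]';python3 -m creep '[[0,0,0.0004,0,0,0,0],[0,0,0.0004,0,0,0,0]]'
```

```text
time: 9.45
ee_pos: [0.518, 0.004, 0.0746]
tcp_rot: [180.0, -0.1, 16.6]
wrist_force: [-5.8, -1.6, 7.1]
opening: 0.0213
time: 9.65
ee_pos: [0.518, 0.0039, 0.0745]
tcp_rot: [180.0, -0.1, 16.6]
wrist_force: [-6.5, -1.5, 9.4]
opening: 0.0212
```

```bash
python3 -m creep '[[0,0,0.0003,0,0,0,0],[0,0,0.0006,0,0,0,0],[0,0,0.0006,0,0,0,0]]'; python3 -m creep '[[0,0,0.0003,0,0,0,0],[0,0,0.0003,0,0,0,0]]'
```

```text
time: 9.95
ee_pos: [0.518, 0.0039, 0.0744]
tcp_rot: [180.0, -0.1, 16.6]
wrist_force: [-8.3, -1.6, 13.5]
opening: 0.0213
time: 10.15
ee_pos: [0.518, 0.0039, 0.0743]
tcp_rot: [180.0, -0.2, 16.6]
wrist_force: [-8.8, -0.8, 14.7]
opening: 0.0212
```

```bash
python3 -m creep '[[0,0,0.0003,0,0,0,0],[0,0,0.0003,0,0,0,0],[0,0,0.0003,0,0,0,0],[0,0,0.0003,0,0,0,0]]'; python3 - <<'E'
from h import *
for i in range(3):
  im=optics.camera("wrist"); o=bot.get_obs(); print(o['wrist_force'],o['torque'],o['ee_pos'])
cv2.imwrite("pics/w6.png",im[:,:,::-1])
im=optics.camera("scene");cv2.imwrite("pics/s6.png",cv2.resize(im[150:290,220:390],None,fx=4,fy=4,interpolation=cv2.INTER_CUBIC)[:,:,::-1])
E
```

```text
time: 10.55
ee_pos: [0.518, 0.0039, 0.0742]
tcp_rot: [180.0, -0.2, 16.6]
wrist_force: [-10.9, -2.2, 16.9]
opening: 0.0215
[-10.68717267  -1.04330257  15.89337186] [-0.42517367  2.21397593  0.00874903] [0.51797886 0.0039285  0.07424323]
[-10.23480803  -1.49535184  16.29210283] [-0.38551316  2.23446389 -0.02400995] [0.51799494 0.00394345 0.07426221]
[-10.54431021  -1.65834714  16.3890479 ] [-0.42809306  2.16296327 -0.04267052] [0.51799007 0.00391917 0.07426143]
```

View pics/s6.png

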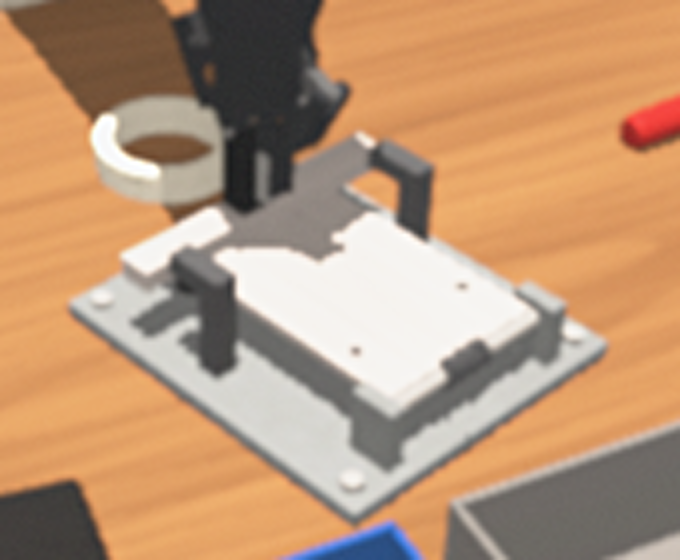

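View pics/w6.png

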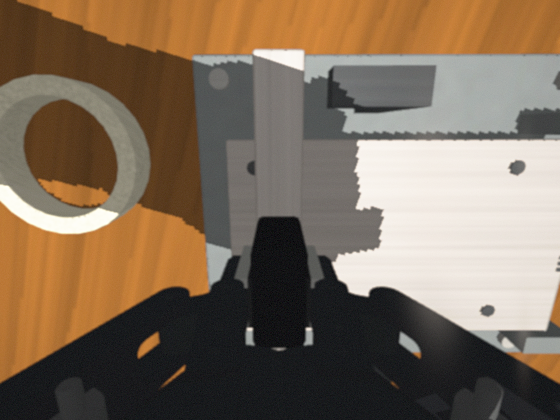

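The plate is level and the bar lies flat on it, clear of the lips. The firm press has been held for over 0.5 s at about 19 N vertical. I'll ease off slightly and slide in +x.

```bash
python3 -m creep '[[0.001,0,-0.0002,0,0,0,0],[0.003,0,-0.0003,0,0,0,0],[0.005,0,-0.0003,0,0,0,0],[0.007,0,-0.0003,0,0,0,0],[0.009,0,-0.0003,0,0,0,0],[0.009,0,-0.0003,0,0,0,0]]'
```

```text
time: 11.35
ee_pos: [0.5265, 0.0063, 0.0743]
tcp_rot: [180.0, -0.1, 16.5]
wrist_force: [-11.0, -3.0, 15.3]
opening: 0.0214
```

```bash
python3 -m creep '[[0.0015,0,-0.0001,0,0,0,0],[0.003,0,-0.0002,0,0,0,0],[0.0045,0,-0.0002,0,0,0,0],[0.006,0,-0.0002,0,0,0,0],[0.006,0,-0.0002,0,0,0,0]]'
```

```text
time: 11.85
ee_pos: [0.5322, 0.008, 0.0744]
tcp_rot: [180.0, -0.1, 16.5]
wrist_force: [-10.2, -3.5, 14.4]
opening: 0.0213
```

```bash
python3 -m creep '[[0.002,0,0,0,0,0,0],[0.004,0,0,0,0,0,0],[0.006,0,0,0,0,0,0],[0.008,0,0,0,0,0,0],[0.010,0,0,0,0,0,0],[0.012,0,0,0,0,0,0],[0.012,0,0,0,0,0,0]]'; python3 - <<'E'
from h import *
im=optics.camera("scene");cv2.imwrite("pics/s7.png",cv2.resize(im[150:290,220:390],None,fx=4,fy=4,interpolation=cv2.INTER_CUBIC)[:,:,::-1])
o=bot.get_obs();print(o['wrist_force'],(o['ee_pos']-[.5876,.0247,0])@Rz(np.radians(16.65)))
E
```

```text
time: 12.55
ee_pos: [0.5438, 0.0115, 0.0744]
tcp_rot: [180.0, -0.1, 16.6]
wrist_force: [-10.0, -3.1, 13.5]
opening: 0.0216
[-8.91711576 -3.66452076 13.98119261] [-0.04578816 -0.00012492  0.07443756]
```

View pics/s7.png

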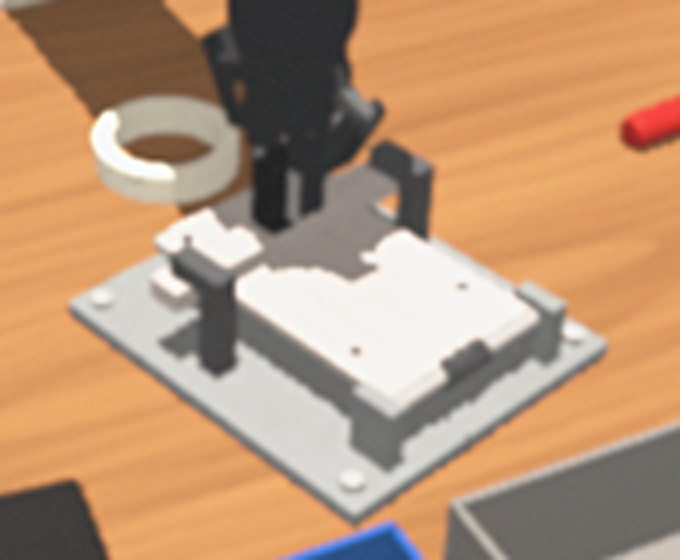

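The bar is under both lips, about 11 mm short of home. The sliding baseline along x is about −10 N.

```bash
python3 -m creep '[[0.002,0,0,0,0,0,0],[0.004,0,0,0,0,0,0],[0.006,0,0,0,0,0,0],[0.008,0,0,0,0,0,0],[0.008,0,0,0,0,0,0]]'; python3 -m creep '[[0.0007,0,0,0,0,0,0],[0.0014,0,0,0,0,0,0],[0.0014,0,0,0,0,0,0]]';  python3 -m creep '[[0.0007,0,0,0,0,0,0],[0.0007,0,0,0,0,0,0]]'
```

```text
time: 13.1
ee_pos: [0.5515, 0.0137, 0.0745]
tcp_rot: [180.0, -0.1, 16.6]
wrist_force: [-9.1, -2.5, 14.0]
opening: 0.0212
time: 13.4
ee_pos: [0.5526, 0.0141, 0.0745]
tcp_rot: [180.0, -0.1, 16.5]
wrist_force: [-9.8, -2.9, 14.8]
opening: 0.0211
time: 13.6
ee_pos: [0.5531, 0.0142, 0.0745]
tcp_rot: [180.0, -0.1, 16.6]
wrist_force: [-11.4, -3.5, 14.9]
opening: 0.0215
```

```bash
python3 -m creep '[[0.0006,0,0,0,0,0,0],[0.0006,0,0,0,0,0,0]]'; python3 -m creep '[[0.0006,0,0,0,0,0,0],[0.0006,0,0,0,0,0,0]]'
```

```text
time: 13.8
ee_pos: [0.5531, 0.0142, 0.0745]
tcp_rot: [180.0, -0.0, 16.5]
wrist_force: [-13.7, -4.6, 17.2]
opening: 0.0209
time: 14.0
ee_pos: [0.5532, 0.0143, 0.0745]
tcp_rot: [180.0, 0.0, 16.5]
wrist_force: [-17.0, -5.8, 18.9]
opening: 0.0209
```

```bash
python3 -m creep '[[0.0004,0,-0.0004,0,0,0,0],[0.0006,0,-0.0006,0,0,0,0],[0.0006,0,-0.0006,0,0,0,0]]'
```

```text
time: 14.3
ee_pos: [0.5532, 0.0143, 0.0745]
tcp_rot: [180.0, 0.1, 16.5]
wrist_force: [-17.9, -6.3, 17.1]
opening: 0.0214
```

```bash
python3 -m creep '[[0.0004,0,-0.0002,0,0,0,0],[0.0006,0,-0.0002,0,0,0,0],[0.0006,0,-0.0002,0,0,0,0],[0.0006,0,-0.0002,0,0,0,0]]';  python3 - <<'E'
from h import *
im=optics.camera("scene");cv2.imwrite("pics/s8.png",cv2.resize(im[150:290,220:390],None,fx=4,fy=4,interpolation=cv2.INTER_CUBIC)[:,:,::-1])
im=optics.camera("wrist");cv2.imwrite("pics/w8.png",im[:,:,::-1])
o=bot.get_obs();print(Rz(np.radians(16.65)).T@o['wrist_force'],(o['ee_pos']-[.5876,.0247,0])@Rz(np.radians(16.65)))
E
```

```text
time: 14.7
ee_pos: [0.5532, 0.0143, 0.0745]
tcp_rot: [180.0, 0.2, 16.5]
wrist_force: [-20.2, -6.1, 17.0]
opening: 0.0213
[-21.49995392  -1.14360634  16.32824075] [-0.03591114 -0.00011831  0.07454938]
```

View pics/s8.png

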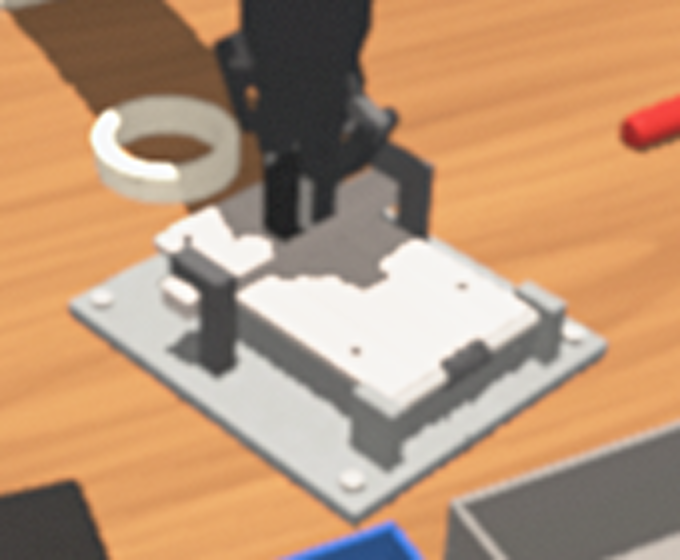

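View pics/w8.png

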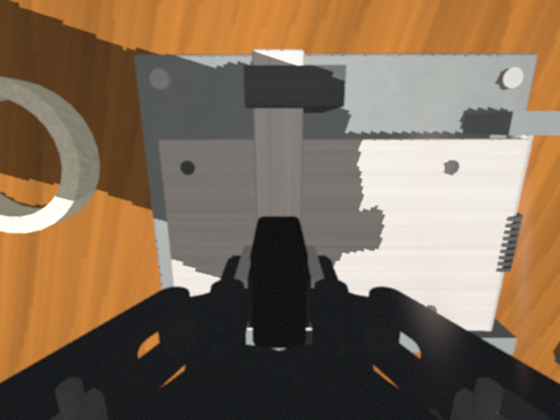

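The bar is under both hooks and hard against the posts. x has stopped changing at −35.9 mm, and the push has risen about 11 N. I'll add a touch more and hold, ease off, then release.

```bash
python3 -m creep '[[0.0004,0,-0.0001,0,0,0,0],[0.0006,0,-0.0002,0,0,0,0],[0.0006,0,-0.0002,0,0,0,0],[0.0006,0,-0.0002,0,0,0,0]]'; python3 -m creep '[[-0.0007,0,0,0,0,0,0],[-0.0014,0,0,0,0,0,0],[-0.0018,0,0,0,0,0,0],[-0.0018,0,0,0,0,0,0]]'
```

```text
time: 15.2
ee_pos: [0.5533, 0.0143, 0.0746]
tcp_rot: [180.0, 0.3, 16.5]
wrist_force: [-22.6, -7.6, 17.5]
opening: 0.0213
time: 15.6
ee_pos: [0.5532, 0.0143, 0.0745]
tcp_rot: [180.0, 0.1, 16.5]
wrist_force: [-14.2, -5.3, 11.3]
opening: 0.0214
```

Now I'll open the gripper in place.

```bash
python3 -m creep '[[0,0,0,0,0,0,0.4],[0,0,0,0,0,0,0.6],[0,0,0,0,0,0,0.8],[0,0,0,0,0,0,0.8],[0,0,0,0,0,0,0.8],[0,0,0,0,0,0,0.8],[0,0,0,0,0,0,0.8],[0,0,0,0,0,0,0.8]]' 20; python3 - <<'E'
from h import *
im=optics.camera("wrist");cv2.imwrite("pics/w9.png",im[:,:,::-1])
E
```

```text
time: 16.4
ee_pos: [0.5548, 0.0149, 0.0743]
tcp_rot: [-180.0, -0.1, 16.6]
wrist_force: [0.0, 0.7, -0.3]
opening: 0.0684
```

View pics/w9.png

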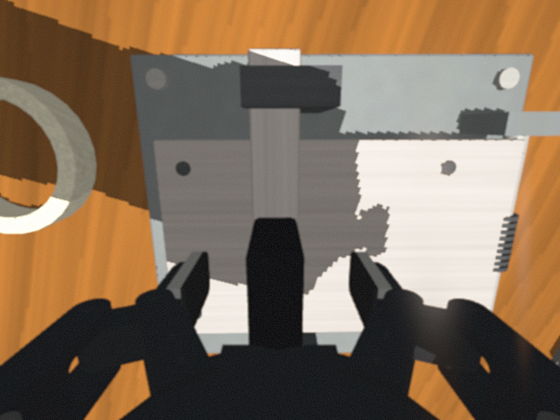

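The fingers are clear of the block on both sides (block columns 247–303, pads at 208 and 350). The bar is still under the hook. I'll retreat straight up and back.

```bash
python3 -m creep '[[0,0,-0.015,0,0,0,0.8],[0,0,-0.04,0,0,0,0.8],[0,0,-0.08,0,0,0,0.8],[0,0,-0.12,0,0,0,0.8],[-0.03,0,-0.16,0,0,0,0.8],[-0.07,0,-0.17,0,0,0,0.8],[-0.11,0,-0.18,0,0,0,0.8],[-0.15,0,-0.18,0,0,0,0.8]]'; python3 -m creep '[[-0.04,0,0,0,0,0,0.8],[-0.06,0,0,0,0,0,0.8],[-0.06,0,0,0,0,0,0.8],[-0.06,0,0,0,0,0,0.8]]'; python3 - <<'E'
from h import *
im=optics.camera("scene");cv2.imwrite("pics/s10.png",im[:,:,::-1]);cv2.imwrite("pics/s10c.png",cv2.resize(im[150:290,220:390],None,fx=4,fy=4,interpolation=cv2.INTER_CUBIC)[:,:,::-1])
im=optics.camera("top");cv2.imwrite("pics/t10.png",im[:,:,::-1]);cv2.imwrite("pics/t10c.png",cv2.resize(im[140:275,190:315],None,fx=4.4,fy=4.4,interpolation=cv2.INTER_CUBIC)[:,:,::-1])
E
```

```text
time: 17.25
ee_pos: [0.4095, -0.0283, 0.2566]
tcp_rot: [179.9, -0.3, 16.6]
wrist_force: [-0.8, 0.0, -0.0]
opening: 0.0686
time: 17.65
ee_pos: [0.3533, -0.0452, 0.255]
tcp_rot: [180.0, -0.2, 16.5]
wrist_force: [0.4, 0.4, 0.9]
opening: 0.068
```

View pics/s10c.png

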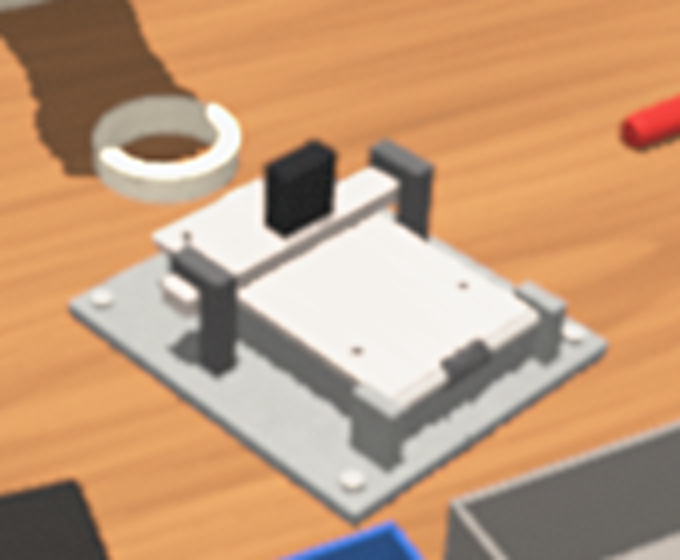

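View pics/t10c.png

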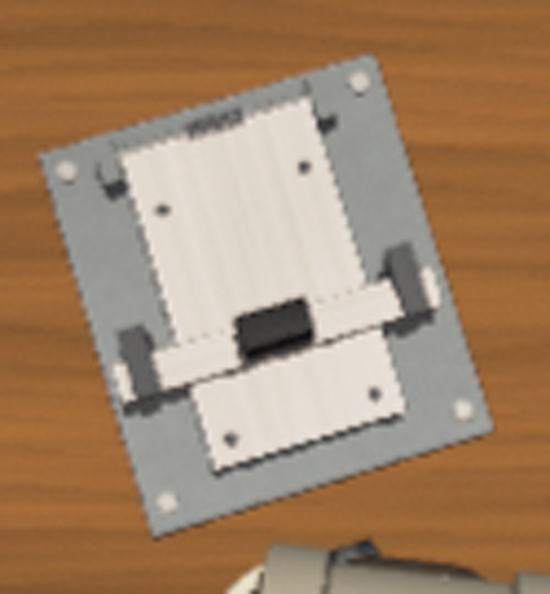

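View pics/s10.png

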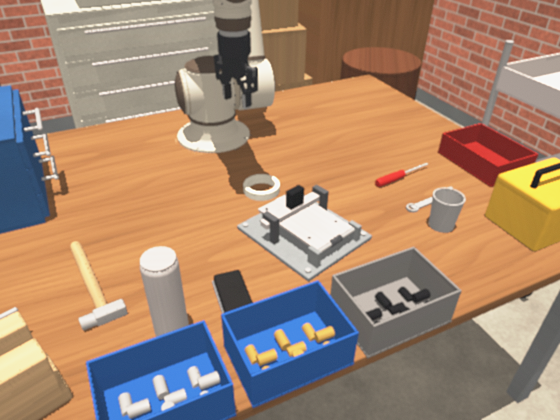

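The bar is held under both hooks, the plate is level and the gripper is clear. In the top crop the bar ends are at about (120,384) and (435,285). I'll do a numeric check.

```bash
python3 - <<'E'
from h import *
R=Rz(np.radians(16.65))
c=np.array([[117,367],[124,404],[429,265],[439,303]])/4.4+[190,140]-.4
w=(ray("top",c,0.067)-[.5876,.0247,0])@R; print(w*1000,w.mean(0)*1000)
# block top face
c=np.array([[236,319],[306,297],[313,322],[245,346]])/4.4+[190,140]-.4
w=(ray("top",c,0.115)-[.5876,.0247,0])@R; print(w*1000,w.mean(0)*1000)
# plate free-edge corners
c=np.array([[216,473],[402,413]])/4.4+[190,140]-.4
print((ray("top",c,0.05)-[.5876,.0247,0])@R*1000)
a=cv2.absdiff(cv2.imread("pics/s10.png"),cv2.imread("pics/scene0.png")).max(2)
print("scene hammer/can/sander diff",(a[230:420,60:250]>40).sum(),"cup/wrench/driver",(a[155:240,370:480]>40).sum())
E
```

```text
[[-25.26018957  96.75053164  67.        ]
 [-47.63105428  99.07233124  67.        ]
 [-21.90722912 -98.71136544  67.        ]
 [-45.55337516 -97.51223242  67.        ]] [-35.08796203  -0.10018375  67.        ]
[[-25.24323451  20.36472947 115.        ]
 [-25.00007249 -21.84261784 115.        ]
 [-40.07053707 -21.4115233  115.        ]
 [-41.73759045  19.97940104 115.        ]] [-33.01285863  -0.72750266 115.        ]
[[-101.73310788   59.57019243   50.        ]
 [-100.52757579  -57.43417173   50.        ]]
scene hammer/can/sander diff 248 cup/wrench/driver 0
```

```bash
python3 -c "
from workcell import bot
print(bot.job_done())"
```

```text
the job is handed in; nothing more can be done
None
```

The tilt stand is set up and the job is handed in, at about 18 s of the 72 s allowed. The crossbar sits under both hooks and keeps the plate level with the gripper well clear.

- **Press:** I pressed the plate level onto its stops in front of the hooks. About 19 N vertical (about 22 N with the sideways part), from the wrist reading plus the bar's weight, was held for over half a second. The press estimate peaked at about 22 N vertical, below the 30 N limit.
- **Push home:** I slid the bar in with no bump at the lips and pushed until the force at the grip had risen about 11–14 N. The bar stopped moving. Allowing for the 7 N uncertainty you gave, the push on the posts was roughly 4–21 N. Only the pessimistic end of the earlier, lighter push falls under 5 N, and the last push was nearer 14 N.
- **Final position:** After release, the top view puts the bar ends' centre at x = −35.1 mm and y = −0.1 mm from the stand's origin, against a seat of (−35, 0). The bar is parallel to the hinge within about 1 degree. The plate's free edge measures at the level position.
- **Disagreements:** Reading the block's top face gave x = −33 mm, 2 mm from the bar reading. The arm's own reading at the push was −35.9 mm. Both fit within the 2 mm calibration, and both are inside the tolerance.
- **Bystanders:** A before/after picture comparison showed no change around the cup, wrench and screwdriver. It showed a few changed pixels in the area of the hammer, can and sander, which I put down to the bar having left its start place there. The tape looked unmoved by eye only.

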